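# Put the scraper away and lay the plaster discs in the drying tray

### The arm

A 6-joint arm with a two-finger parallel gripper is mounted at the origin on the work surface. World frame = base frame: x ahead of the robot, y to its left, z up, the work surface at z = 0. Lengths are in mm, angles in rad, forces in N, time in s.
With the tool pointing down it reaches from about 400 to 825 mm from the base axis. Payload 7 kg.
Tool frame: the origin (TCP) lies at the very end of the fingers, on their centre line; the grasp point (between the pads) lies 19 mm behind it; z points along the fingers, y is the direction in which the jaws open and shut (so a half turn about z gives the same grasp; the last joint's range is limited). The gripper opens to 88 mm and grips with 3 to 60 N. Pads are 19 mm wide; open, the fingers measure 130 mm over their backs; the gripper's body (78 mm by 193 mm) begins 47 mm behind the grasp point.
Start: joints at [1.489, 0.359, 0.012, 0, -1.224, -0.288], TCP at [243.972, 629.343, 226.561] pointing down, gripper open.
Joint ranges: [-3.07, 3.07], [-1.43, 2.12], [-1.02, 1.25], [-3.03, 1.67], [-3.05, -0], [-3.03, 3.03]. Speed limits (rad/s): [2.39, 2.39, 3.01, 3.14, 3.14, 3.14].

### API

Orientations are given as a unit quaternion [x, y, z, w].
In Python, from plant import bot gives the robot as it stands. Calls block until the motion is done:
- bot.move_ptp(position, orientation): joint-space move of the TCP to a pose.
- bot.line_to(position, velocity=150, ori=None): straight line of the TCP; ori=None keeps the orientation; velocity is the mean speed in mm/s.
- bot.move_joints(angles): joint-space move.
- bot.move_gripper(opening, force=None): finger opening in mm; force is the grip in N (None keeps the last); returns when the fingers have stopped.
- bot.pause(seconds).
- bot.solve_ik(position, orientation): joint angles nearest the present ones, or None.
- bot.read_state(): the state.
- bot.camera(name): name is "scene" or "top"; returns the picture (480x640x3 uint8, red, green, blue); there is no depth.
- bot.get_calibration(name): a dict with "fx", "fy", "cx", "cy" (pixels), "view" (4x4, takes a point from world to camera coordinates). Camera axes: x right, y up, looking along -z (the intrinsics and any distortion apply to the point x, -y, -z); pixel columns grow to the right and rows downward; lengths in mm; the calibration is good to about 2 mm. A picture is of the moment at which its call begins. get_calibration takes no time and is no camera call.
A pose or a line that the arm cannot do raises bot.Unreachable and nothing moves.
- bot.close_job(): hands the job in, once; it reports no verdict.
The state is a dict: "t": time; "joint_pos": joint angles; "qvel": joint speeds; "tau": joint torques, N m; "tcp_pos": TCP position; "eef_rot": TCP orientation; "contact_force": force on the tool from outside, world axes, zero at the start; "moment": the same for the moment, N m; "width": finger opening in mm.
Only numpy, scipy, OpenCV 4.12 (cv2) and the standard library are available. Lean on these libraries where they do the work, as an engineer would, in place of code of your own. Each camera call takes 0.05 s, during which the arm holds its last target.

### The job

The plaster scraper was left lying across the drying tray: first slide it, blade first, into the slot of its rack until the handle meets the block. Then take every whole plaster disc out of the blue basin and lay each one flat in a pocket of its own in the tray, any pocket. Leave the broken half disc in the basin and do not disturb the other things on the table.

Things in the scene. Friction and masses are not known exactly. Their poses are not given: they have to be found in the camera images.
- basin: round blue plastic basin, fixed: 246 mm across at the rim, 224 mm at the foot, wall 4 mm (inside 216 mm across at the floor, 238 mm at the rim), 50 mm high, inner floor 4 mm above the table. Origin: centre of its underside.
- tray: plywood drying tray, fixed, 182 (its x) x 146 (its y) x 18 mm high, with six round pockets in two rows of three (row spacing 72 mm along its y, pockets 56 mm apart along its x). Origin: centre of its underside; z up.
- rack: wooden scraper rack, fixed, 180 (x) x 96 mm. A flat ledge 10 mm high at its -x end leads to a block (x = 14 to 90 mm, top 35.5 mm high, split by a 16 mm gap along the middle) with a level letterbox slot open to -x: 70 mm wide, 70 mm deep, from the ledge's level (z = 10) up to z = 22.5 mm. The scraper slides in along +x. Origin: centre of its underside.
- slot_mouth (a point): centre line of the slot's mouth, in the plane of the block's front face, 18 mm above the table; axes as the rack's. The mid-height of a scraper lying on the ledge is at this height.
- scraper: flat plaster scraper, both faces alike, 80 g: wooden handle 100 x 24 x 16 mm, steel blade 66 long x 60 wide x 2.5 mm at mid-thickness. Origin: centre of the handle; x to the blade, y across, z through the thickness. Handle x = -50 to 50 mm, blade 50 to 116 mm; centre of mass about x = 14 mm. Starts lying flat across the tray's pockets, blade roughly to the tray's +x.
- shoulder (a point): on the scraper: centre of the handle's end face where the blade begins (x = 50 mm); axes as the scraper's. Fully home in the rack, this end face of the handle touches the block, at slot_mouth.
- half: the broken piece: half of a plaster disc, about 40 x 20 x 18 mm, flat in the basin. Origin at mid-thickness, near the broken edge.
- disc0: whole round plaster disc, 40 mm across, 18 mm thick, alike on both faces, about 35 g, lying flat in the basin; may be absent (None throughout). Origin: its centre; z is its axis.
- disc1: whole round plaster disc, 40 mm across, 18 mm thick, alike on both faces, about 35 g, lying flat in the basin; may be absent (None throughout). Origin: its centre; z is its axis.
- disc2: whole round plaster disc, 40 mm across, 18 mm thick, alike on both faces, about 35 g, lying flat in the basin; may be absent (None throughout). Origin: its centre; z is its axis.
- disc3: whole round plaster disc, 40 mm across, 18 mm thick, alike on both faces, about 35 g, lying flat in the basin; may be absent (None throughout). Origin: its centre; z is its axis.
- disc4: whole round plaster disc, 40 mm across, 18 mm thick, alike on both faces, about 35 g, lying flat in the basin; may be absent (None throughout). Origin: its centre; z is its axis.
- disc5: whole round plaster disc, 40 mm across, 18 mm thick, alike on both faces, about 35 g, lying flat in the basin; may be absent (None throughout). Origin: its centre; z is its axis.
- tray_hole0 (a point): centre of a tray pocket's mouth, in the tray's top face (18 mm above the table); pocket 46 mm across, 10 mm deep, so a seated disc stands 8 mm proud and its centre lies 1 mm below this point; axes as the tray's.
- tray_hole1 (a point): centre of a tray pocket's mouth, in the tray's top face (18 mm above the table); pocket 46 mm across, 10 mm deep, so a seated disc stands 8 mm proud and its centre lies 1 mm below this point; axes as the tray's.
- tray_hole2 (a point): centre of a tray pocket's mouth, in the tray's top face (18 mm above the table); pocket 46 mm across, 10 mm deep, so a seated disc stands 8 mm proud and its centre lies 1 mm below this point; axes as the tray's.
- tray_hole3 (a point): centre of a tray pocket's mouth, in the tray's top face (18 mm above the table); pocket 46 mm across, 10 mm deep, so a seated disc stands 8 mm proud and its centre lies 1 mm below this point; axes as the tray's.
- tray_hole4 (a point): centre of a tray pocket's mouth, in the tray's top face (18 mm above the table); pocket 46 mm across, 10 mm deep, so a seated disc stands 8 mm proud and its centre lies 1 mm below this point; axes as the tray's.
- tray_hole5 (a point): centre of a tray pocket's mouth, in the tray's top face (18 mm above the table); pocket 46 mm across, 10 mm deep, so a seated disc stands 8 mm proud and its centre lies 1 mm below this point; axes as the tray's.
- plaque: bystander: finished round plaster plaque, 110 mm across, 13 mm thick, on a sheet of paper near the robot. Origin: centre of its underside.
- lump: bystander: rough oblong plaster cast, 120 x 85 x 34 mm, beyond the rest. Origin: centre of its underside.
- brush_jar: bystander: glass jar 72 mm across, 100 mm tall, with brushes up to 230 mm high. Origin: centre of its underside.
- paint_box: bystander: flat white paint box, 65 x 200 x 18 mm. Origin: centre of its underside.
- mug: bystander: white mug, 76 mm across, 85 mm tall. Origin: centre of its underside.
There are look-alikes about, which are no part of the job. What is shaped like the disc5 but orange or yellow is not meant.

How it is judged:
By the outcome, as a careful person would: the job done as asked, in the order asked, and still so for the second after the job is handed in, with the robot touching nothing.
Of disc0, disc1, disc2, disc3, disc4, disc5 only 4 to 6 are there at a start; the rules pass over those that are not, and their reading is None.
At some moment in a run one of disc0, disc1, disc2, disc3, disc4, disc5 may be knocked a few centimetres aside while the robot is not near it.
Once in a run the grip may slacken for a moment while it holds something.
It also fails if it takes over 210 s, if anything falls off the work surface, if the arm or the gripper's body presses on something with over 40 N, if the wrist force passes 120 N, or if a joint passes its speed limit or range.

## Working session

There is one attempt and no reset: what is moved stays moved. The work goes in short steps, each a Python script; the robot and the scene stay as the last script left them, time stands still between calls to the robot, and variables do not carry over. Pictures are saved under pics/ and viewed, and the job is handed in when it is done.

```bash
ls; mkdir -p pics; python3 - <<'E'
from plant import bot
import cv2
for n in ("scene","top"):
    im=bot.camera(n); cv2.imwrite(f"pics/{n}0.png",im[:,:,::-1])
    print(n,bot.get_calibration(n))
s=bot.read_state(); print(s)
E
```

```text
pics
scene {'fx': 471.7604351376039, 'fy': 471.7604351376039, 'cx': 321.0998833128394, 'cy': 240.7121195983669, 'view': array([[ 3.95626207e-01,  9.18327552e-01, -1.24262596e-02,
        -1.30214279e+02],
       [-7.11364612e-01,  3.14965898e-01,  6.28296802e-01,
         3.63945870e+02],
       [ 5.80896112e-01, -2.39731079e-01,  7.77874487e-01,
        -1.46984477e+03],
       [ 0.00000000e+00,  0.00000000e+00,  0.00000000e+00,
         1.00000000e+00]])}
top {'fx': 558.5834408372975, 'fy': 558.5834408372975, 'cx': 320.38283589861067, 'cy': 240.54076560172965, 'view': array([[ 2.04084859e-02, -9.99759611e-01,  8.01332595e-03,
        -1.04909594e+02],
       [ 9.85938287e-01,  2.14546884e-02,  1.65726854e-01,
        -5.37089050e+02],
       [-1.65858939e-01,  4.51841069e-03,  9.86139136e-01,
        -1.57735043e+03],
       [ 0.00000000e+00,  0.00000000e+00,  0.00000000e+00,
         1.00000000e+00]])}
{'t': 0.1, 'joint_pos': array([ 1.48909480e+00,  3.59331019e-01,  1.11200384e-02, -3.04402398e-04,
       -1.22408859e+00, -2.88123198e-01]), 'qvel': array([-0.00134421, -0.00167815,  0.00115026,  0.0010125 ,  0.0005331 ,
       -0.00021348]), 'tau': array([-1.46951788e-03, -5.84164882e+01,  2.93749970e+01,  7.01539859e+00,
        1.01619749e-02, -4.20759534e-05]), 'tcp_pos': array([243.8332244 , 628.93872437, 225.69367719]), 'eef_rot': array([ 9.82942550e-01, -1.83911278e-01, -6.49062897e-05,  7.62366834e-04]), 'contact_force': array([-0.31676468,  0.44555891, -0.07809759]), 'moment': array([ 0.00127646, -0.00176608,  0.02129739]), 'width': 87.3855873107822}
```

View pics/scene0.png

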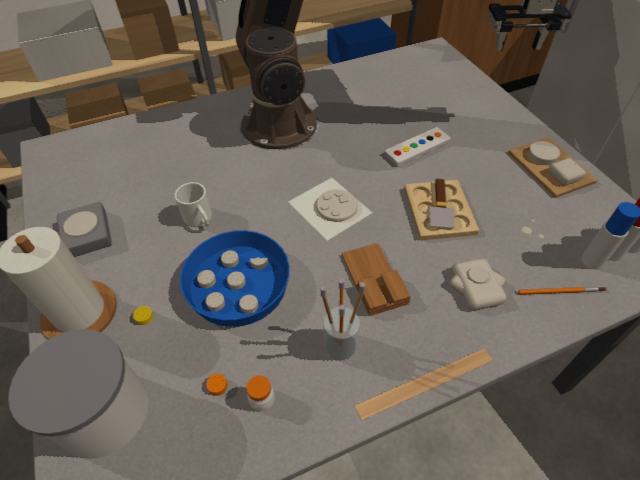

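View pics/top0.png

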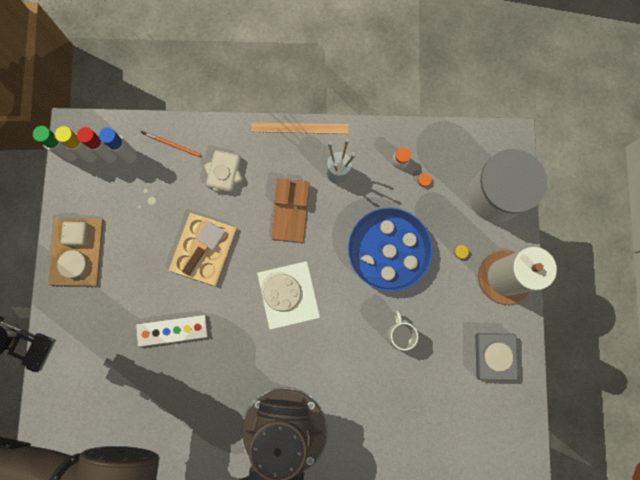

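```bash
python3 - <<'E'
import cv2, numpy as np
t=cv2.imread("pics/top0.png"); s=cv2.imread("pics/scene0.png")
a=cv2.resize(t[150:310,150:450],None,fx=2.66,fy=2.66,interpolation=3); cv2.imwrite("pics/ct.png",a)
b=cv2.resize(s[160:330,170:490],None,fx=2.5,fy=2.5,interpolation=3); cv2.imwrite("pics/cs.png",b)
E
```

```text
(no output)
```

View pics/ct.png

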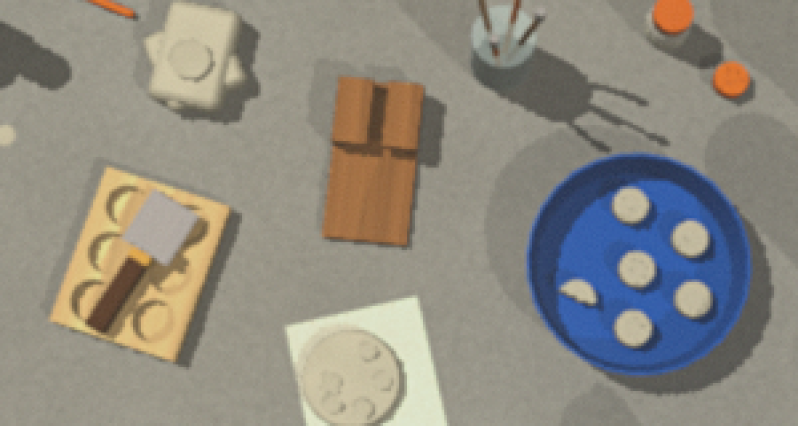

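View pics/cs.png

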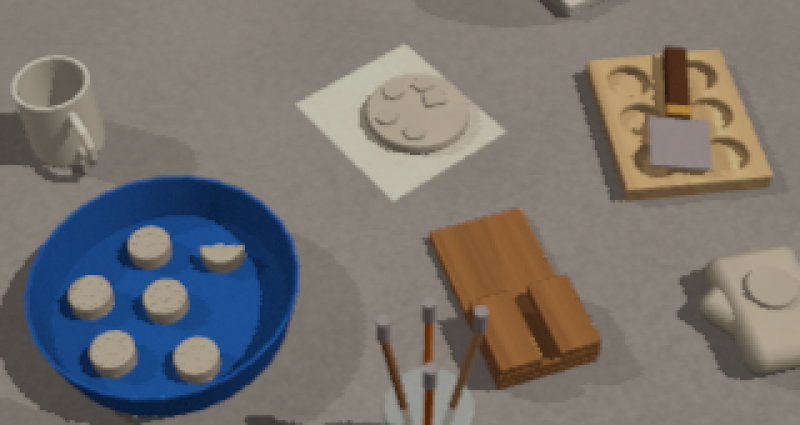

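```bash
cat > h.py <<'E'
import numpy as np, cv2
from plant import bot
from scipy.spatial.transform import Rotation as R
def cal(n):
    c=bot.get_calibration(n); K=np.array([[c['fx'],0,c['cx']],[0,c['fy'],c['cy']],[0,0,1]])
    V=np.diag([1,-1,-1,1])@c['view']; return K,V
C={n:cal(n) for n in("scene","top")}
def proj(n,p):
    K,V=C[n]; p=np.atleast_2d(p)
    q=(V[:3,:3]@p.T+V[:3,3:]); q=K@q; return (q[:2]/q[2]).T
def ray(n,uv):
    K,V=C[n]; d=V[:3,:3].T@np.linalg.inv(K)@np.array([uv[0],uv[1],1.]); return -V[:3,:3].T@V[:3,3],d/np.linalg.norm(d)
def plane(n,uv,z):
    o,d=ray(n,uv); return o+d*(z-o[2])/d[2]
def tri(uvs,uvt):
    o,d=ray("scene",uvs);p,e=ray("top",uvt)
    t=np.linalg.lstsq(np.c_[d,-e],p-o,rcond=None)[0]; a=o+d*t[0];b=p+e*t[1]
    return (a+b)/2,np.linalg.norm(a-b)
E
python3 - <<'E'
from h import *
t=cv2.imread("pics/top0.png"); s=cv2.imread("pics/scene0.png")
for n,im in(("top",t),("scene",s)):
    hsv=cv2.cvtColor(im,cv2.COLOR_BGR2HSV)
    for k,(u,v) in {"top":dict(disc=(389,251),floor=(370,240),tray=(210,250+30),rack=(290,225),rackblk=(284,190),plaq=(280,290),handle=(194,262),blade=(209,235),table=(330,230)),"scene":dict(disc=(236,280),floor=(250,290),tray=(415,230),rack=(365,265),rackblk=(377,295),handle=(440,190),blade=(442,217),table=(320,260))}[n].items():
        print(n,k,hsv[v,u])
    E=cv2.inRange(hsv,(5,80,60),(35,255,255)); cv2.imwrite(f"pics/m_{n}.png",E)
E
```

```text
top disc [ 21  46 194]
top floor [109 170 169]
top tray [ 21 103 222]
top rack [ 14 148 155]
top rackblk [ 14 145 171]
top plaq [ 23  50 200]
top handle [ 12 117  96]
top blade [ 16  24 180]
top table [ 20  25 155]
scene disc [ 19  49 152]
scene floor [107 207 138]
scene tray [13 28 81]
scene rack [ 14 162 137]
scene rackblk [ 14 160 142]
scene handle [ 11 173  78]
scene blade [  4  25 145]
scene table [ 16  28 137]
```

```bash
cat >> h.py <<'E'
def discs(n,im,roi=None):
    """beige blobs within blue region; returns list (centroid, area, contour)"""
    hsv=cv2.cvtColor(im,cv2.COLOR_BGR2HSV)
    blue=cv2.inRange(hsv,(98,110,20),(122,255,255))
    cs,_=cv2.findContours(blue,cv2.RETR_EXTERNAL,cv2.CHAIN_APPROX_NONE)
    if n=="top": cs=[c for c in cs if cv2.boundingRect(c)[0]>250]
    else: cs=[c for c in cs if cv2.boundingRect(c)[1]>150 and cv2.boundingRect(c)[0]<400]
    c=max(cs,key=cv2.contourArea)
    m=np.zeros(blue.shape,np.uint8); cv2.drawContours(m,[cv2.convexHull(c)],-1,255,-1)
    m=cv2.erode(m,np.ones((5,5)))
    b=cv2.bitwise_and(m,cv2.inRange(hsv,(5,0,60),(40,90,255)))
    out=[]
    for k in cv2.findContours(b,cv2.RETR_EXTERNAL,cv2.CHAIN_APPROX_NONE)[0]:
        a=cv2.contourArea(k)
        if a>30: out.append((np.array(cv2.minEnclosingCircle(k)[0]),a,k,cv2.boundingRect(k)))
    return out,c
E
python3 - <<'E'
from h import *
t=cv2.imread("pics/top0.png"); s=cv2.imread("pics/scene0.png")
for n,im in(("top",t),("scene",s)):
    d,c=discs(n,im)
    for p,a,k,b in d: print(n,p.round(1),a,b, plane(n,p,22).round(1))
    print("basin",cv2.fitEllipse(c))
    hsv=cv2.cvtColor(im,cv2.COLOR_BGR2HSV)
    for nm,lo,hi,roi in (("tray",(14,70,90),(30,255,255),{"top":(160,200,90,100),"scene":(395,170,90,75)}[n]),
                      ("rack",(5,115,40),(19,255,255),{"top":(265,170,60,80),"scene":(335,236,80,82)}[n]),
                      ("handle",(0,90,20),(14,255,120) ,{"top":(175,235,40,50),"scene":(428,172,25,40)}[n])):
        m=cv2.inRange(hsv,lo,hi); x,y,w,h=roi; M=np.zeros_like(m); M[y:y+h,x:x+w]=m[y:y+h,x:x+w]
        cs=cv2.findContours(M,cv2.RETR_EXTERNAL,cv2.CHAIN_APPROX_NONE)[0]; k=max(cs,key=cv2.contourArea)
        hull=cv2.convexHull(k); print(n,nm,cv2.contourArea(k),cv2.approxPolyDP(hull,3,True)[:,0].tolist())
E
```

```text
top [387.6 273.2] 126.0 (381, 267, 14, 14) [ 450.5 -292.    22. ]
top [410.  262.4] 122.0 (404, 256, 13, 14) [ 483.9 -357.7   22. ]
top [367.  260.5] 59.5 (361, 256, 13, 9) [ 486.7 -231.5   22. ]
top [388.8 250.9] 120.0 (383, 245, 13, 13) [ 516.5 -295.5   22. ]
top [409.1 239.5] 120.5 (403, 233, 13, 14) [ 551.8 -355.5   22. ]
top [386.6 227. ] 121.0 (380, 221, 14, 13) [ 588. -289.   22.]
basin ((389.7195129394531, 248.98448181152344), (81.52676391601562, 83.81494140625), 124.34498596191406)
top tray 3061.5 [[190, 213], [236, 228], [216, 285], [168, 269]]
top rack 1797.5 [[278, 179], [308, 182], [302, 241], [271, 238]]
top handle 175.5 [[200, 248], [204, 251], [186, 273], [183, 270]]
scene [248.5 303.6] 232.0 (240, 295, 18, 18) [ 597.3 -288.9   22. ]
scene [214.9 301.2] 235.0 (206, 292, 18, 19) [ 561.4 -355.2   22. ]
scene [235.6 280.1] 215.0 (227, 272, 18, 17) [ 525.8 -296.8   22. ]
scene [205.8 278.7] 218.0 (197, 270, 18, 18) [ 494.5 -358.3   22. ]
scene [259. 261.] 124.5 (251, 258, 17, 11) [ 496.  -230.6   22. ]
scene [229.3 258.7] 194.5 (221, 251, 17, 16) [ 461.2 -292.7   22. ]
basin ((234.91513061523438, 277.571533203125), (93.88887786865234, 109.32281494140625), 73.45408630371094)
scene tray 2950.5 [[457, 180], [478, 228], [477, 234], [420, 239], [405, 184]]
scene rack 2697.0 [[377, 244], [405, 286], [408, 302], [352, 317], [342, 253]]
scene handle 175.0 [[442, 179], [445, 201], [438, 201], [436, 179]]
```

```bash
python3 - <<'E'
from h import *
t=cv2.imread("pics/top0.png"); s=cv2.imread("pics/scene0.png")
def cen(k):
    # silhouette centre: centroid of the convex hull
    m=cv2.moments(cv2.convexHull(k)); return np.array([m['m10'],m['m01']])/m['m00']
T,_=discs("top",t);S,_=discs("scene",s)
for p,a,k,b in T:
    g=plane("top",cen(k),13)
    q=min(S,key=lambda q:np.linalg.norm(plane("scene",cen(q[2]),13)-g))
    X,e=tri(cen(q[2]),cen(k)); print(a,q[1],X.round(1),round(e,1),g.round(1),plane("scene",cen(q[2]),13).round(1))
print("tray corners (top z18):")
for uv in [[190,213],[236,228],[216,285],[168,269]]: print(plane("top",np.array(uv)+.0,18).round(1))
print("tray scene z18")
for uv in [[457,180],[478,228],[420,234],[405,184]]: print(plane("scene",uv,18).round(1))
print("rack top");
for uv,z in [([278,179],35.5),([308,182],35.5),([302,241],10),([271,238],10)]: print(plane("top",uv,z).round(1))
print("rack scene")
for uv,z in [([377,244],10),([342,253],10)]: print(plane("scene",uv,z).round(1))
for n,im,x,y,w,h in(("top",t,160,170,160,120),("scene",s,335,165,155,155)):
    c=cv2.resize(im[y:y+h,x:x+w],None,fx=5 if n=="top" else 3.8,fy=5 if n=="top" else 3.8,interpolation=cv2.INTER_CUBIC); cv2.imwrite(f"pics/z_{n}.png",c)
E
```

```text
126.0 194.5 [ 451.8 -292.5   10.8] 1.8 [ 451.3 -293.1   13. ] [ 453.8 -291.8   13. ]
122.0 218.0 [ 486.  -358.9   10.9] 1.5 [ 485.6 -359.3   13. ] [ 487.7 -358.1   13. ]
59.5 124.5 [ 491.6 -232.7   11.3] 3.4 [ 491.  -234.2   13. ] [ 493.4 -231.3   13. ]
120.0 215.0 [ 518.2 -296.5   11.5] 1.4 [ 517.8 -297.    13. ] [ 519.4 -295.9   13. ]
120.5 235.0 [ 553.8 -356.3   10.9] 1.7 [ 553.3 -356.8   13. ] [ 555.4 -355.5   13. ]
121.0 232.0 [ 590.3 -289.3   11.3] 1.9 [ 589.8 -290.    13. ] [ 591.6 -288.5   13. ]
tray corners (top z18):
[618.3 295.6  18. ]
[576. 157.  18.]
[405.9 207.4  18. ]
[449.7 349.9  18. ]
tray scene z18
[450.7 348.6  18. ]
[616.2 300.3  18. ]
[574.8 159.2  18. ]
[407.  212.7  18. ]
rack top
[723.7  36.3  35.5]
[716.5 -53.2  35.5]
[542.5 -39.2  10. ]
[549.6  53.   10. ]
rack scene
[554.6  51.7  10. ]
[545.2 -38.1  10. ]
```

View pics/z_top.png

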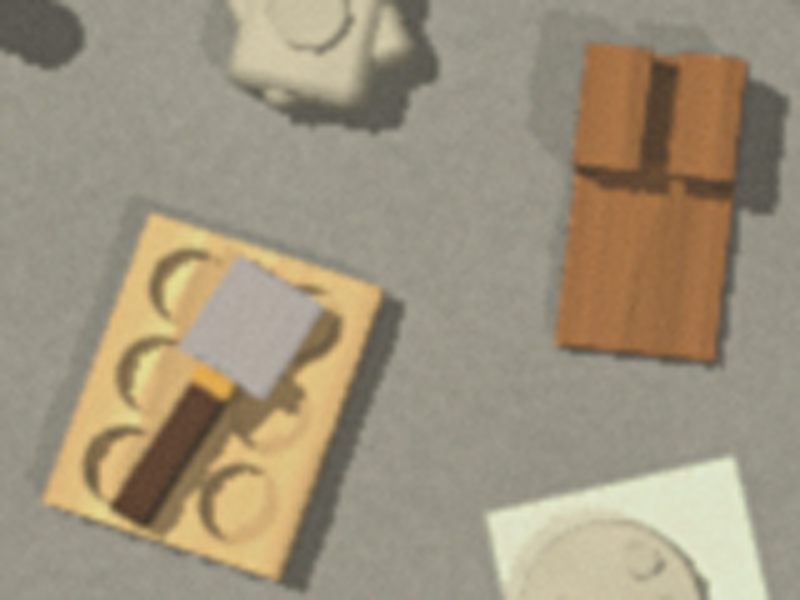

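View pics/z_scene.png

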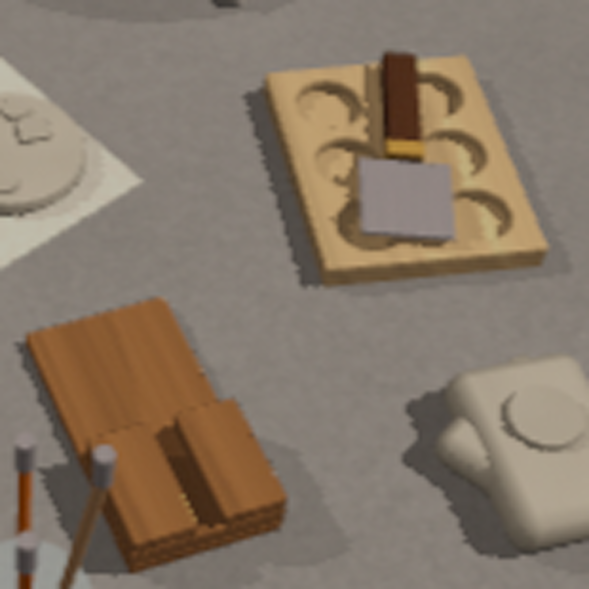

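```bash
python3 - <<'E'
from h import *
zt=lambda x,y:np.array([(x+.5)/5-.5+160,(y+.5)/5-.5+170]); zs=lambda x,y:np.array([(x+.5)/3.8-.5+335,(y+.5)/3.8-.5+165])
P=dict(tray_nR=((282,580),(268,74),18),tray_nL=((43,502),(465,57),18),tray_fL=((150,213),(545,247),18),tray_fR=((383,290),(324,268),18),
 rack_nL=((557,345),(163,298),10),rack_nR=((717,361),(25,335),10),rack_fL=((587,42),(285,497),35.5),rack_fR=((748,60),(132,548),35.5),
 blade_fL=((240,257),(450,241),20),blade_fR=((326,305),(361,236),20),blade_nL=((178,350),(452,165),20),blade_nR=((265,399),(361,156),20),
 h_endL=((112,503),(415,54),34),h_endR=((152,527),(385,54),34),h_shL=((203,367),(424,157),34),h_shR=((236,385),(385,157),34))
for k,(a,b,z) in P.items():
    X,e=tri(zs(*b),zt(*a)); print(k,X.round(1),round(e,1),"top",plane("top",zt(*a),z)[:2].round(1),"sc",plane("scene",zs(*b),z)[:2].round(1))
E
```

```text
tray_nR [405.7 210.5  16.8] 6.3 top [404.2 207.3] sc [407.5 212.9]
tray_nL [447.5 350.4  15.7] 1.5 top [446.8 349.1] sc [449.5 349.4]
tray_fL [620.8 297.   18.3] 0.3 top [620.7 296.9] sc [620.6 297.3]
tray_fR [577.5 156.9  17.6] 0.9 top [577.2 156.4] sc [577.9 157.1]
rack_nL [549.1  54.7   5.6] 3.0 top [547.8  53. ] sc [552.5  54.2]
rack_nR [541.3 -40.4   7.2] 3.7 top [540.2 -42.2] sc [543.8 -39.6]
rack_fL [727.2  39.5  34.1] 0.1 top [726.7  39.4] sc [727.9  38.9]
rack_fR [719.7 -55.8  30.1] 1.8 top [717.9 -56.7] sc [722.7 -56.7]
blade_fL [594.3 241.   22.5] 0.3 top [594.9 241.6] sc [592.6 242.6]
blade_fR [567.  189.6  22.6] 1.6 top [567.1 189.4] sc [565.5 192. ]
blade_nL [538.5 276.   24.4] 4.2 top [538.2 275.1] sc [536.  281.3]
blade_nR [509.8 222.4  28.4] 3.6 top [510.1 222.4] sc [504.  229.7]
h_endL [445.7 305.6  34.5] 1.6 top [445.4 304.9] sc [445.5 306.8]
h_endR [434.1 285.2  31.7] 8.0 top [431.9 281. ] sc [437.  287.6]
h_shL [528.  259.8  29. ] 4.1 top [526.2 256.9] sc [532.2 258.4]
h_shR [517.  238.6  27.8] 0.6 top [516.  237.1] sc [521.6 234.8]
```

```bash
cat >> h.py <<'E'
def Q(yaw): # tool down, tool x along yaw, y across
    return (R.from_euler('z',yaw)*R.from_euler('x',np.pi)).as_quat()
def st(msg=""):
    s=bot.read_state(); print(msg,"t%.1f"%s['t'],"tcp",s['tcp_pos'].round(1),"F",s['contact_force'].round(1),"w%.1f"%s['width']); return s
def snap(tag):
    o={}
    for n in("top","scene"):
        im=bot.camera(n)[:,:,::-1].copy(); cv2.imwrite(f"pics/{n}_{tag}.png",im); o[n]=im
    return o
def pick_yaw(pos,yaw):
    """choose yaw or yaw+pi: smaller joint-6 travel and reachable"""
    q0=bot.read_state()['joint_pos']; best=None
    for y in(yaw,yaw+np.pi):
        q=bot.solve_ik(pos,Q(y))
        if q is not None:
            c=np.abs(np.array(q)-q0).max()
            if best is None or c<best[0]: best=(c,y,q)
    return best
def rackpose():
    return np.array([648.2,-1.7]),np.radians(-4.8)
E
python3 - <<'E'
from h import *
zt=lambda x,y:np.array([(x+.5)/5-.5+160,(y+.5)/5-.5+170]); zs=lambda x,y:np.array([(x+.5)/3.8-.5+335,(y+.5)/3.8-.5+165])
for a in((575,165),(735,183)): print("front edge top",plane("top",zt(*a),35.5).round(1))
print("front edge scene left", [plane("scene",zs(*b),35.5).round(1) for b in ((237,400),(90,443))])
yaw=np.radians(-30); p=np.array([489.7,267.0])
b=pick_yaw([*p,120],yaw); print(b)
bot.move_gripper(60,30)
bot.move_ptp([*p,120],Q(b[1])); st("above")
snap("above")
E
```

```text
front edge top [651.5  43.9  35.5]
front edge top [642.7 -50.8  35.5]
front edge scene left [array([657. ,  47. ,  35.5]), array([649.3, -46.9,  35.5])]
(np.float64(0.6388781291555954), np.float64(-0.5235987755982988), array([ 0.85021667,  0.26174594, -0.39179176,  0.        , -0.91725863,
        0.19698088]))
above t2.5 tcp [489.8 268.1 120.3] F [0.2 0.2 0.3] w60.1
```

View quickly.

```bash
python3 - <<'E'
import cv2,numpy as np
a=cv2.imread("pics/top_above.png")[170:310,150:320];b=cv2.imread("pics/scene_above.png")[130:270,360:530]
cv2.imwrite("pics/v1.png",np.vstack([cv2.resize(a,None,fx=2.1,fy=2.1),cv2.resize(b,None,fx=2.1,fy=2.1)]))
E
```

```text
(no output)
```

View pics/v1.png

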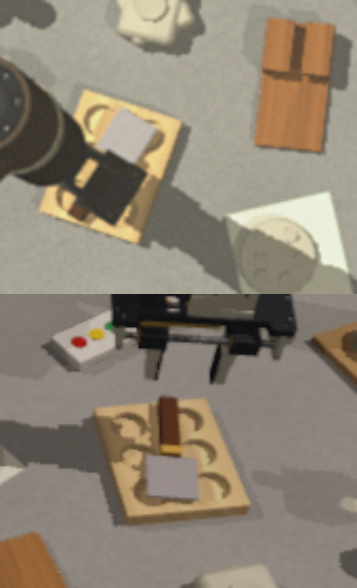

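The open gripper stands above the handle with its fingers either side of it (scene crop about (185,370), handle (170,425)). I'm descending and gripping.

```bash
python3 - <<'E'
from h import *
p=np.array([489.7,267.0])
bot.line_to([*p,40],120); bot.line_to([*p,20.5],40); s=st("down")
bot.move_gripper(10,35); st("grip")
x,y=s['tcp_pos'][:2]
bot.line_to([p[0],p[1],70],60); st("lift"); snap("lift")
E
python3 - <<'E'
import cv2,numpy as np
a=cv2.imread("pics/top_lift.png")[170:310,150:320];b=cv2.imread("pics/scene_lift.png")[130:270,360:530]
cv2.imwrite("pics/v2.png",np.hstack([cv2.resize(a,None,fx=2.3,fy=2.3),cv2.resize(b,None,fx=2.3,fy=2.3)]))
E
```

```text
down t4.0 tcp [489.7 266.9  20.3] F [-0.9 -0.1  0.5] w60.1
grip t4.7 tcp [489.8 267.1  20.6] F [ 0.  -0.3  0.9] w23.9
lift t5.7 tcp [489.5 266.8  69.7] F [ 0.7 -0.8 -0.8] w23.6
```

View pics/v2.png

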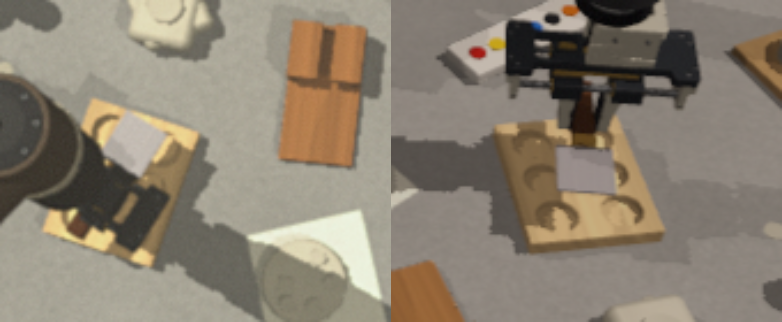

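The scraper is held level, with the jaws at 23.6 mm, which matches the handle width. Next is the rack approach.

```bash
python3 - <<'E'
from h import *
m,yw=np.array([649.0,-1.7]),np.radians(-4.8); u=np.array([np.cos(yw),np.sin(yw)])
p=m-u*118
bot.line_to([500,230,80],150)
b=pick_yaw([*p,80],yw); print(b[:2])
bot.line_to([*p,80],150,ori=Q(b[1])); st("pre")
bot.line_to([*p,13.2],60); st("low"); snap("pre")
E
python3 - <<'E'
import cv2,numpy as np
a=cv2.imread("pics/top_pre.png")[160:300,220:390];b=cv2.imread("pics/scene_pre.png")[190:330,290:460]
cv2.imwrite("pics/v3.png",np.hstack([cv2.resize(a,None,fx=2.3,fy=2.3),cv2.resize(b,None,fx=2.3,fy=2.3)]))
E
```

```text
(np.float64(0.842370300083588), np.float64(-0.08377580409572781))
pre t7.8 tcp [531.4   8.6  80. ] F [ 0.1 -0.5 -0.4] w23.9
low t9.1 tcp [531.8   8.3  13.6] F [-1.1 -0.1 -1. ] w23.7
```

View pics/v3.png

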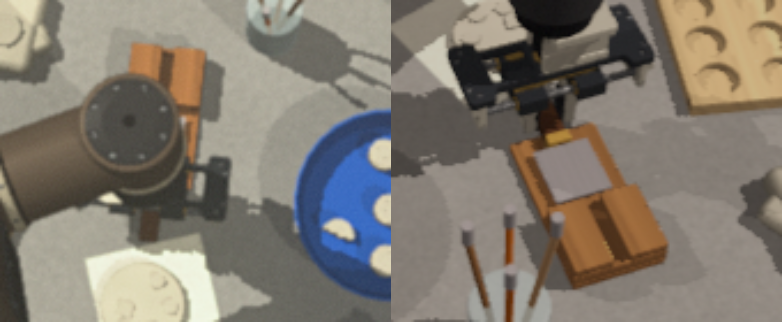

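```bash
python3 - <<'E'
import cv2
b=cv2.imread("pics/scene_pre.png")[235:320,335:420]
cv2.imwrite("pics/v4.png",cv2.resize(b,None,fx=7,fy=7,interpolation=2))
E
```

```text
(no output)
```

View pics/v4.png

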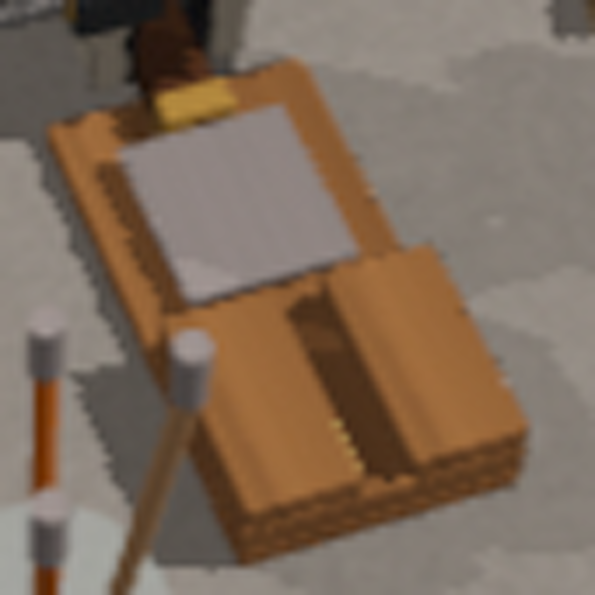

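```bash
python3 - <<'E'
from h import *
z=lambda x,y:np.array([(x+.5)/7-.5+335,(y+.5)/7-.5+235])
m,yw=np.array([649.0,-1.7]),np.radians(-4.8); c,s=np.cos(yw),np.sin(yw)
f=lambda p:np.array([(p[:2]-m)@[c,s],(p[:2]-m)@[-s,c]]).round(1)
for n,uv,h in(("b nL",(284,104),20.3),("b nR",(122,153),20.3),("b fR",(190,303),20.3),("b fL",(362,247),20.3),("ledge nL",(302,58),10),("ledge nR",(47,130),10),("ledge L",(397,248),10),("ledge R",(157,352),10),("blk fL",(526,432),35.5),("blk fR",(238,520),35.5)):
    print(n,f(plane("scene",z(*uv),h)))
E
```

```text
b nL [-77.3  30.7]
b nR [-75.8 -29.1]
b fR [-11.2 -29.9]
b fL [-13.6  32. ]
ledge nL [-101.3   48.3]
ledge nR [-100.6  -46.8]
ledge L [-15.8  46.7]
ledge R [ -3.1 -44.1]
blk fL [77.3 46.3]
blk fR [ 77.5 -50.2]
```

Blade is centred to within 1 mm of the slot line, and its tip is about 10 mm before the mouth. I'll slide it in and watch the force.

```bash
python3 - <<'E'
from h import *
m,yw=np.array([649.0,-1.7]),np.radians(-4.8); u=np.array([np.cos(yw),np.sin(yw)])
p0=m-u*118; z=13.2; F0=bot.read_state()['contact_force']
def go(d,v):
    bot.line_to([*(p0+u*d),z],v); s=bot.read_state(); f=s['contact_force']; return f@np.r_[u,0],f
d=0
for d in list(range(4,68,8))+list(np.arange(68,90,1.5)):
    fa,f=go(d,60 if d<68 else 15)
    if d>55 or abs(fa)>4: print(d,round(fa,1),f.round(1))
    if fa<-12 : break
st("pushed"); snap("pushed")
E
python3 - <<'E'
import cv2,numpy as np
a=cv2.imread("pics/top_pushed.png")[160:300,220:390];b=cv2.imread("pics/scene_pushed.png")[210:330,310:430]
cv2.imwrite("pics/v5.png",np.hstack([cv2.resize(a,(437,360)),cv2.resize(b,(360,360))]))
E
```

```text
60 -0.3 [-0.3  0.2  1. ]
68.0 0.2 [ 0.2  0.6 -0.9]
69.5 -0.2 [-0.2 -0.2 -0.5]
71.0 0.5 [ 0.5 -0.5 -0.4]
72.5 -0.2 [-0.2 -0.6 -0.6]
74.0 0.8 [ 0.7 -0.3 -0.9]
75.5 -0.5 [-0.5 -0.7 -1.1]
77.0 0.4 [ 0.4 -0.  -1.2]
78.5 -0.3 [-0.3  0.2 -0.3]
80.0 -5.1 [-5.   1.7  1.1]
81.5 -9.0 [-8.8  2.9  4. ]
83.0 -13.8 [-13.4   6.    8.4]
pushed t14.6 tcp [610.    1.1  12.6] F [-13.4   6.    8.4] w23.7
```

View pics/v5.png

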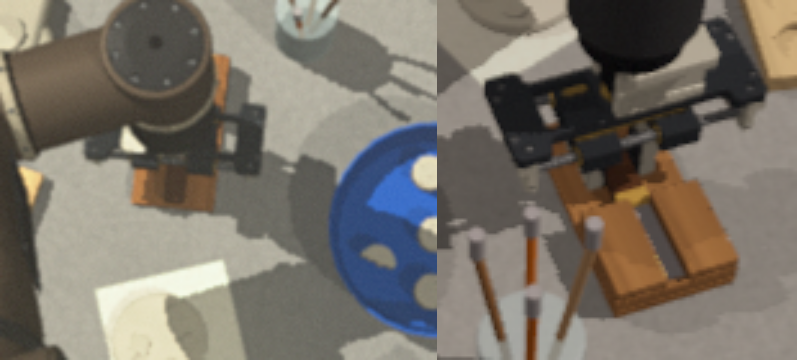

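```bash
python3 - <<'E'
from h import *
m,yw=np.array([649.0,-1.7]),np.radians(-4.8); u=np.array([np.cos(yw),np.sin(yw)])
p=m-u*118+u*83
bot.move_gripper(50); st("open")
bot.line_to([*p,110],100); 
bot.line_to([470,120,180],250); st("up"); snap("home")
E
python3 - <<'E'
import cv2,numpy as np
a=cv2.imread("pics/top_home.png")[165:255,250:340];b=cv2.imread("pics/scene_home.png")[235:325,335:425]
cv2.imwrite("pics/v6.png",np.hstack([cv2.resize(a,(400,400),interpolation=2),cv2.resize(b,(400,400),interpolation=2)]))
E
```

```text
open t15.4 tcp [614.2   1.2  13.2] F [ 0.1  0.3 -0.1] w49.8
up t17.4 tcp [470.1 119.8 179.6] F [ 0.3  0.6 -0.1] w50.4
```

View pics/v6.png

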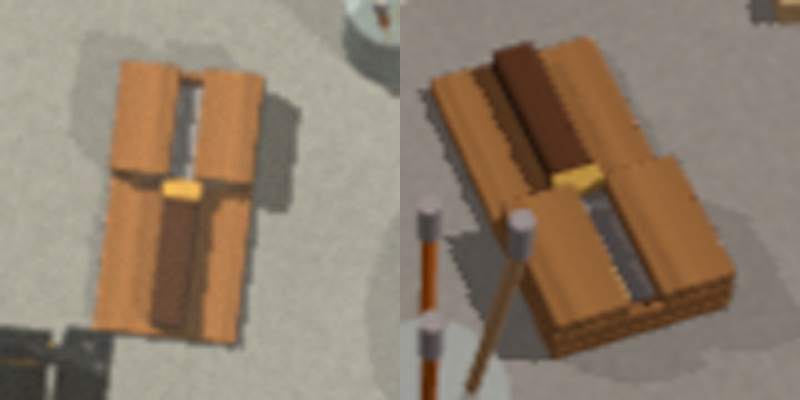

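View pics/top_home.png

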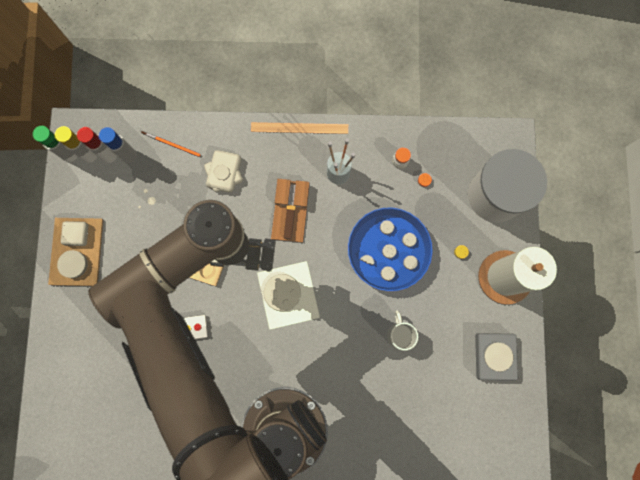

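The ferrule is up against the block's front face and the blade shows through the gap. I'll check the seating with a gentle closed-finger push on the handle's tail.

```bash
python3 - <<'E'
from h import *
m,yw=np.array([649.0,-1.7]),np.radians(-4.8); u=np.array([np.cos(yw),np.sin(yw)])
bot.move_gripper(0)
P=lambda d,z:[*(m+u*d),z]
bot.line_to(P(-130,80),250,ori=Q(yw)); bot.line_to(P(-130,16),100); st()
for d in np.arange(-118,-98,1.5):
    bot.line_to(P(d,16),25); s=bot.read_state(); f=s['contact_force']@np.r_[u,0]
    if f<-1.5: print(d,round(f,1),((s['tcp_pos'][:2]-m)@u).round(1))
    if f<-10: break
bot.line_to(P(-125,16),80); bot.line_to(P(-125,100),150)
bot.line_to([470,150,180],250);bot.move_gripper(52); st(); snap("home2")
E
python3 - <<'E'
import cv2,numpy as np
a=cv2.imread("pics/top_home2.png")[165:255,250:340];b=cv2.imread("pics/scene_home2.png")[235:325,335:425]
cv2.imwrite("pics/v7.png",np.hstack([cv2.resize(a,(400,400),interpolation=2),cv2.resize(b,(400,400),interpolation=2)]))
E
```

```text
t20.1 tcp [519.9   9.6  16.6] F [ 1.7 -0.5 -0.2] w0.4
-110.5 -4.4 -111.2
-109.0 -8.3 -111.1
-107.5 -12.7 -110.9
 t25.4 tcp [470.  150.1 180. ] F [-0.4 -0.3 -0.1] w51.9
```

View pics/v7.png

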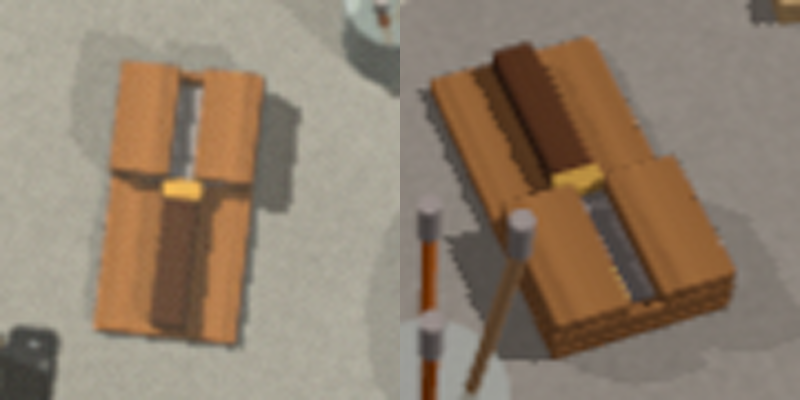

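Solid contact from the first millimetre, with no travel, so it is home. Now the disc picking plan.

```bash
cat >> h.py <<'E'
def cen(k):
    m=cv2.moments(cv2.convexHull(k)); return np.array([m['m10'],m['m01']])/m['m00']
def measure(ims):
    T,_=discs("top",ims["top"]);S,_=discs("scene",ims["scene"]); out=[]
    for p,a,k,b in T:
        g=plane("top",cen(k),13)
        if not S: continue
        q=min(S,key=lambda q:np.linalg.norm(plane("scene",cen(q[2]),13)-g))
        X,e=tri(cen(q[2]),cen(k)); out.append(dict(X=X,e=e,aT=a,aS=q[1],xy=(g[:2]+plane("scene",cen(q[2]),13)[:2])/2,dT=g[:2],dS=plane("scene",cen(q[2]),13)[:2],whole=a>90 and q[1]>160))
    return out
BAS=None
def jawplan(i,D,basin,op=52):
    """jaw direction angle (world) maximising clearance of finger rectangles to other discs and wall"""
    c=D[i]['xy']; best=(-1e9,0)
    for th in np.radians(np.arange(0,180,3)):
        v=np.array([np.cos(th),np.sin(th)]);w=np.array([-v[1],v[0]]); cl=1e9
        for s in(1,-1):
            for j,d in enumerate(D):
                if j==i: continue
                r=d['xy']-c; a=s*(r@v); b=r@w
                da=max(op/2-a,a-(op/2+22),0); db=max(abs(b)-11,0)
                cl=min(cl,np.hypot(da,db)-20)
            for a in(op/2+22,):
                for b in(-11,11): cl=min(cl,110-np.linalg.norm(c+s*a*v+b*w-basin))
        if cl>best[0]: best=(cl,th)
    return best
E
python3 - <<'E'
from h import *
ims={n:cv2.imread(f"pics/{n}_home2.png") for n in("top","scene")}
D=measure(ims)
# basin rim centre at z=50 (rim outer ellipse centre approx) both views
for n in ims:
    _,c=discs(n,ims[n]); k=cv2.convexHull(c); (e,ax,an)=cv2.fitEllipse(k); print(n,"rim",plane(n,e,50).round(1))
b=np.array([np.nan,0])
for d in D: print(d['whole'],d['X'].round(1),round(d['e'],1),d['dT'].round(1),d['dS'].round(1),d['aT'],d['aS'])
E
python3 - <<'E'
import cv2,numpy as np
b=cv2.imread("pics/scene_home2.png")[172:247,398:488]
cv2.imwrite("pics/v8.png",cv2.resize(b,None,fx=8,fy=8,interpolation=2))
E
```

```text
top rim [ 518.2 -294.6   50. ]
scene rim [ 538.7 -297.7   50. ]
True [ 451.8 -292.6   10.8] 1.7 [ 451.3 -293.1] [ 453.8 -291.9] 126.0 195.5
True [ 485.8 -359.    10.8] 1.7 [ 485.4 -359.4] [ 487.7 -358.1] 122.5 218.0
False [ 491.6 -232.8   11.2] 3.3 [ 491.  -234.2] [ 493.4 -231.4] 59.5 123.5
True [ 518.2 -296.4   11.6] 1.6 [ 517.8 -297. ] [ 519.4 -295.7] 120.0 215.0
True [ 553.8 -356.4   11.3] 2.0 [ 553.3 -357.2] [ 555.2 -355.4] 121.5 232.0
False [ 606.8 -315.7   21.5] 1.4 [ 608.4 -317.5] [ 601.7 -314.7] 126.0 155.0
```

View pics/v8.png

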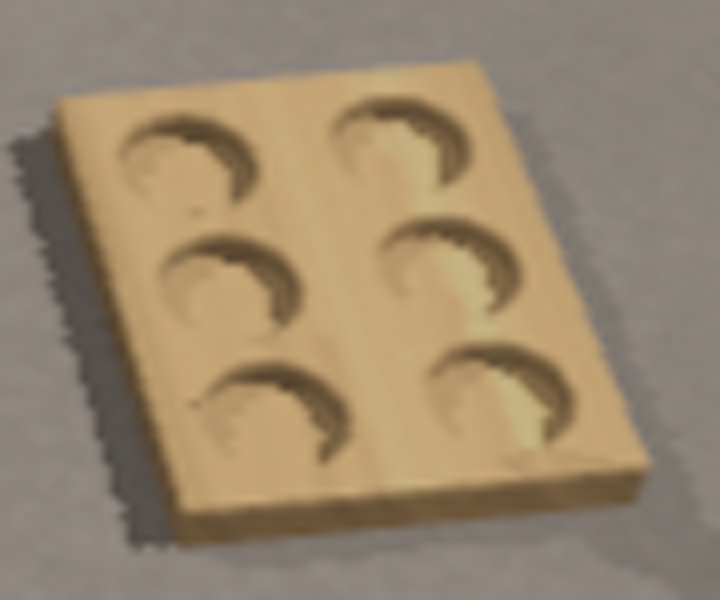

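```bash
python3 - <<'E'
import cv2,numpy as np
a=cv2.imread("pics/top_home2.png")[200:300,340:440];b=cv2.imread("pics/scene_home2.png")[230:330,180:295]
cv2.imwrite("pics/v9.png",np.hstack([cv2.resize(a,(380,380),interpolation=2),cv2.resize(b,(415,380),interpolation=2)]))
E
```

```text
(no output)
```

View pics/v9.png

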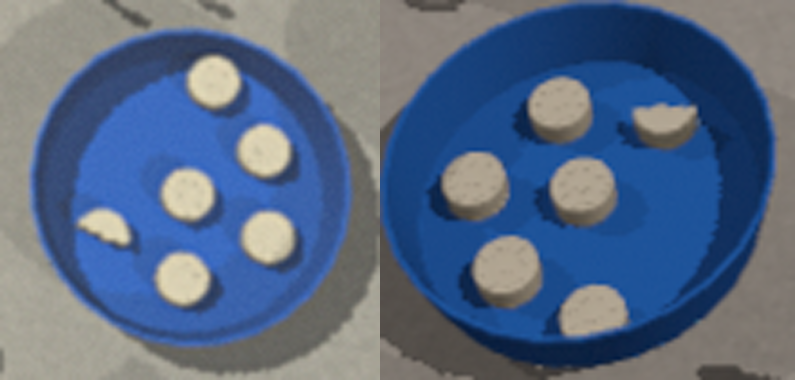

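```bash
cat >> h.py <<'E'
TC=np.array([512.9,253.7]); TY=np.radians(-17.2)
HOLES=[TC+np.array([[np.cos(TY),-np.sin(TY)],[np.sin(TY),np.cos(TY)]])@np.array([56*i,36*j]) for j in(-1,1) for i in(-1,0,1)]
E
python3 - <<'E'
from h import *
z=lambda x,y:np.array([(x+.5)/8-.5+398,(y+.5)/8-.5+172])
im=cv2.imread("pics/scene_home2.png")
for h,b in zip(HOLES,((190,163),(231,290),(278,420),(402,148),(450,268),(502,398))): print(h.round(1),plane("scene",z(*b),18)[:2].round(1),proj("scene",[*h,18])[0].round(1))
big=cv2.resize(im[172:247,398:488],None,fx=8,fy=8,interpolation=2)
a=np.linspace(0,2*np.pi,40)
for h in HOLES:
    p=proj("scene",np.c_[h[0]+23*np.cos(a),h[1]+23*np.sin(a),18+0*a]); p=(p-[398,172]+.5)*8-.5
    cv2.polylines(big,[p.round().astype(int)],True,(0,0,255),1)
cv2.imwrite("pics/v10.png",big)
D=measure({n:cv2.imread(f"pics/{n}_home2.png") for n in("top","scene")})
B=np.array([519,-294.8])
for d in D:
    if d['aT']>90 and not d['whole']: d['xy']=d['dT']+[1,.7]
for i,d in enumerate(D): c,t=jawplan(i,D,B); print(i,d['aT'],d['xy'].round(1),round(np.linalg.norm(d['xy']-B)),round(c,1),np.degrees(t))
E
```

```text
[448.8 235.9] [450.7 237.2] [420.5 191.6]
[502.3 219.3] [505.6 219.6] [425.7 207. ]
[555.8 202.8] [559.3 204. ] [431.1 223.2]
[470.  304.6] [473.3 304.9] [447.1 189.3]
[523.5 288.1] [525.9 289.1] [453.  204.6]
[577.  271.5] [579.8 272.8] [459.2 220.7]
0 126.0 [ 452.6 -292.5] 66 9.4 90.0
1 122.5 [ 486.6 -358.8] 72 8.9 147.0
2 59.5 [ 492.2 -232.8] 68 14.5 18.0
3 120.0 [ 518.6 -296.4] 2 7.2 33.0
4 121.5 [ 554.3 -356.3] 71 0.4 57.00000000000001
5 126.0 [ 609.4 -316.8] 93 -5.5 75.0
```

View pics/v10.png

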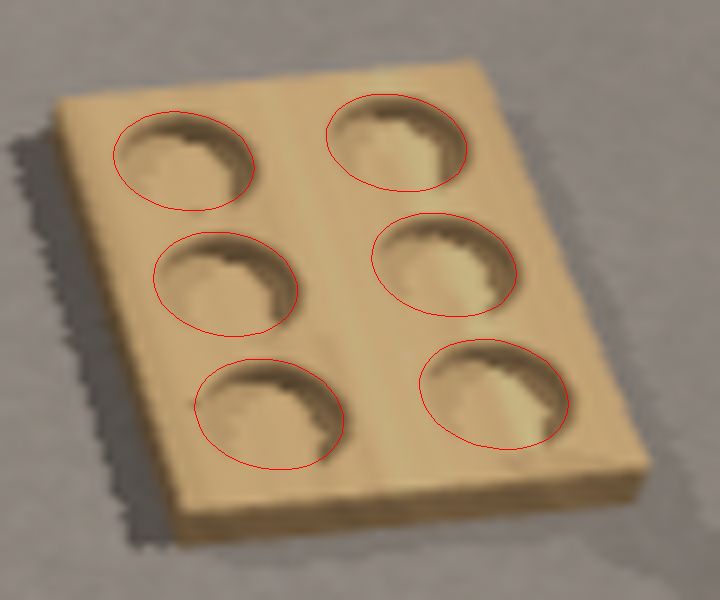

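```bash
cat >> h.py <<'E'
B=np.array([519,-294.8]); ZG=15.5
def look(tag):
    D=measure(snap(tag))
    for d in D:
        d['full']=d['aT']>90
        if d['full'] and not d['whole']: d['xy']=d['dT']+[1,.7]
    return D
def grab(xy,th,op=52,z=ZG):
    yaw=th-np.pi/2
    s=bot.read_state()['tcp_pos']
    if s[1]>-150: bot.line_to([480,-150,130],300)
    y=pick_yaw([*xy,100],yaw)[1]
    bot.move_gripper(op,20)
    bot.line_to([*xy,90],250,ori=Q(y))
    bot.line_to([*xy,z],60); s=st("at disc")
    bot.move_gripper(20,20); s=st("gripped")
    bot.line_to([*xy,110],120); s=st("lifted")
    return s['width']
def place(h,off=(0,0),z=20.0):
    """off: disc centre minus TCP in (x along tool yaw TY) tray axes"""
    y=pick_yaw([*h,120],TY)[1]
    bot.line_to([480,-60,130],300)
    bot.line_to([480,100,130],300)
    bot.line_to([*h,80],250,ori=Q(y)); s=st("over hole")
    if abs(s['width']-40)>4: print("LOST?"); return False
    bot.line_to([*h,24],80); bot.line_to([*h,z],15); s=st("set")
    bot.move_gripper(48); bot.line_to([*h,110],100); st("clear"); return True
E
python3 - <<'E'
from h import *
D=look("d0")
B=np.array([519,-294.8])
i=min(range(len(D)),key=lambda i:np.linalg.norm(D[i]['xy']-[452.6,-292.5])); c,t=jawplan(i,D,B); print(D[i]['xy'],c,np.degrees(t))
w=grab(D[i]['xy'],t)
snap("g0")
E
python3 - <<'E'
import cv2,numpy as np
a=cv2.imread("pics/top_g0.png")[180:320,160:460];b=cv2.imread("pics/scene_g0.png")[160:330,160:500]
cv2.imwrite("pics/v11.png",np.vstack([cv2.resize(a,(600,280)),cv2.resize(b,(600,300))]))
E
```

```text
[ 452.56419362 -292.48898724] 9.294564817699367 90.0
at disc t29.1 tcp [ 452.9 -292.6   15.9] F [ 0.7 -0.1  0.2] w52.2
gripped t29.5 tcp [ 452.8 -292.6   15.8] F [-0.6  0.5  2.3] w38.7
lifted t30.4 tcp [ 452.  -292.3  109.3] F [ 0.3  0.2 -0.4] w38.7
```

View pics/v11.png

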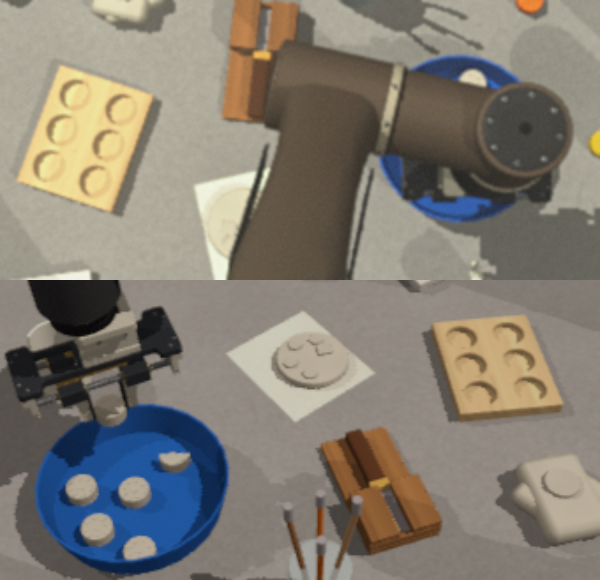

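```bash
python3 - <<'E'
from h import *
im=cv2.imread("pics/top_g0.png"); big=cv2.resize(im[205:295,160:245],None,fx=6,fy=6,interpolation=2)
a=np.linspace(0,2*np.pi,40)
for h in HOLES:
    p=proj("top",np.c_[h[0]+23*np.cos(a),h[1]+23*np.sin(a),18+0*a]); p=(p-[160,205]+.5)*6-.5
    cv2.polylines(big,[p.round().astype(int)],True,(0,0,255),1)
b=cv2.resize(cv2.imread("pics/scene_g0.png")[180:270,160:245],None,fx=6,fy=6,interpolation=2)
cv2.imwrite("pics/v12.png",cv2.resize(np.hstack([big,b]),(800,424)))
E
```

```text
(no output)
```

View pics/v12.png

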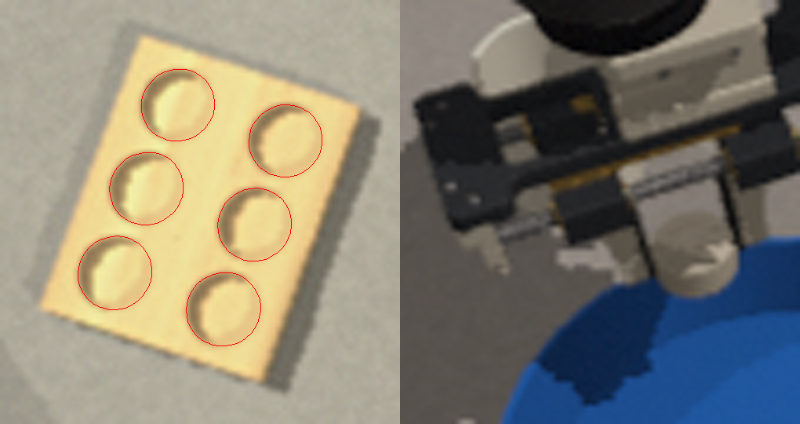

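```bash
sed -i 's/TC=np.array(\[512.9,253.7\])/TC=np.array([513.5,254.1])/' h.py; cat >> h.py <<'E'
def view(tag,out):
    a=cv2.imread(f"pics/top_{tag}.png")[190:310,150:450];b=cv2.imread(f"pics/scene_{tag}.png")[160:330,170:490]
    cv2.imwrite(f"pics/{out}.png",np.vstack([cv2.resize(a,(700,280),interpolation=2),cv2.resize(b,(580,308),interpolation=2) if 0 else cv2.copyMakeBorder(cv2.resize(b,(580,308),interpolation=2),0,0,0,120,0)]))
E
python3 - <<'E'
from h import *
print(place(HOLES[3]))
bot.line_to([480,60,150],300)
D=look("p0"); view("p0","v13")
for d in D: print(d['full'],d['xy'].round(1),d['aT'],d['aS'])
E
```

```text
over hole t33.1 tcp [470.7 303.6  80. ] F [ 0.2  0.5 -0.5] w39.0
set t34.4 tcp [470.6 305.   20. ] F [-0.   0.1 -0.7] w39.0
clear t35.9 tcp [470.3 304.7 109.4] F [ 0.2  0.1 -0.2] w47.9
True
True [ 486.5 -358.8] 122.5 217.0
False [ 492.1 -232.9] 58.5 123.5
True [ 518.6 -296.4] 120.0 216.0
True [ 554.2 -356.1] 121.5 232.0
True [ 609.3 -316.8] 125.0 155.0
```

View pics/v13.png

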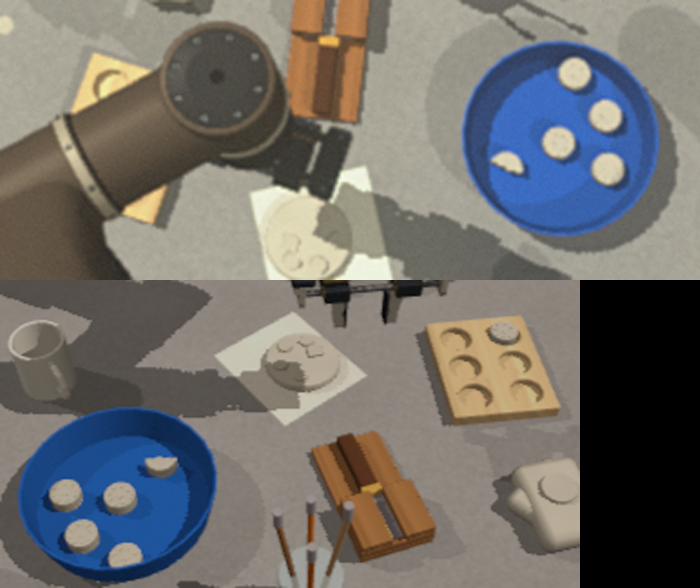

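```bash
cat >> h.py <<'E'
def traychk(tag,out):
    im=cv2.imread(f"pics/scene_{tag}.png"); big=cv2.resize(im[168:247,398:488],None,fx=7,fy=7,interpolation=2); a=np.linspace(0,2*np.pi,40)
    for h in HOLES:
        p=proj("scene",np.c_[h[0]+1.5+20*np.cos(a),h[1]+.5+20*np.sin(a),26+0*a]); p=(p-[398,168]+.5)*7-.5
        cv2.polylines(big,[p.round().astype(int)],True,(0,0,255),1)
    cv2.imwrite(f"pics/{out}.png",big)
E
python3 -c "
from h import *
traychk('p0','v14')"
```

```text
(no output)
```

View pics/v14.png

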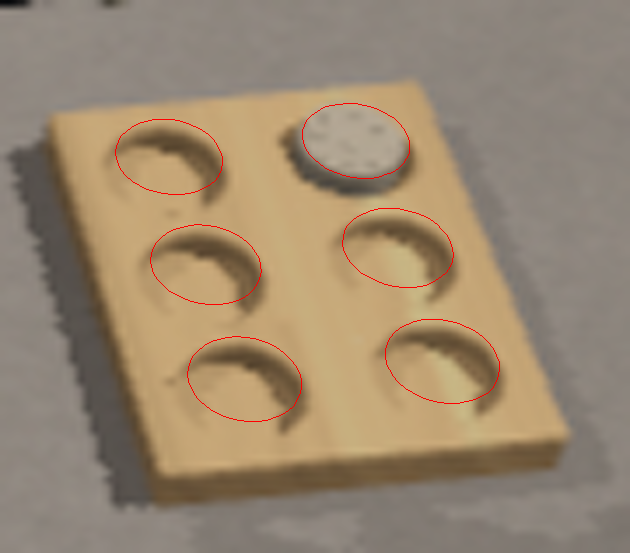

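The first disc is seated: its top face matches the drawn circle at z = 26. Now the next two.

```bash
cat >> h.py <<'E'
def cycle(target,hole,tag):
    D=look(tag); F=[i for i,d in enumerate(D) if d['full']]
    i=min(F,key=lambda i:np.linalg.norm(D[i]['xy']-target)); d=D[i]
    c,t=jawplan(i,D,B); print("disc",d['xy'].round(1),"z",d['X'][2].round(1),"err",d['e'].round(1),"clear",round(c,1),np.degrees(t).round())
    if np.linalg.norm(d['xy']-target)>12 or c<3: print("STOP"); return False
    w=grab(d['xy'],t)
    if abs(w-39.3)>2.5: print("STOP grip"); return False
    if not place(HOLES[hole]): return False
    bot.line_to([480,60,150],300); return True
E
python3 - <<'E'
from h import *
print(cycle([486.5,-358.8],4,"c1") and cycle([518.6,-296.4],5,"c2"))
D=look("p2"); view("p2","v15"); traychk("p2","v16")
for d in D: print(d['full'],d['xy'].round(1),d['aT'],d['aS'])
E
```

```text
disc [ 486.5 -358.9] z 10.8 err 1.9 clear 9.1 147.0
at disc t41.7 tcp [ 486.8 -359.1   16. ] F [ 0.8 -0.4 -0.3] w51.8
gripped t42.0 tcp [ 486.6 -359.    15.8] F [0.  0.8 2.7] w39.1
lifted t43.0 tcp [ 486.  -358.6  109.2] F [-0.1 -0.8 -1.1] w38.8
over hole t46.8 tcp [524.2 288.1  80.1] F [ 0.1  0.1 -0.4] w38.8
set t48.1 tcp [524.2 288.5  20.1] F [ 0.6  0.1 -0. ] w38.9
clear t49.6 tcp [523.7 288.1 109.3] F [-0.   0.8 -0.3] w47.8
disc [ 518.6 -296.4] z 11.6 err 1.6 clear 38.1 33.0
at disc t54.1 tcp [ 518.9 -296.5   15.9] F [ 0.2  0.7 -0.1] w52.4
gripped t54.5 tcp [ 518.8 -296.4   15.8] F [0.3 0.8 2.5] w39.3
lifted t55.4 tcp [ 518.  -296.1  109.2] F [-0.   1.  -0.3] w38.8
over hole t58.0 tcp [577.4 270.5  79.9] F [-0.2 -0.1 -0.2] w39.1
set t59.3 tcp [577.7 271.9  20.1] F [ 0.7  0.6 -0.2] w38.9
clear t60.8 tcp [577.2 271.6 109.2] F [-0.6  0.1 -0.4] w48.1
True
False [ 492.2 -232.8] 58.0 123.5
True [ 554.2 -356.1] 120.5 232.0
True [ 608.9 -316.9] 124.0 155.0
```

View pics/v15.png

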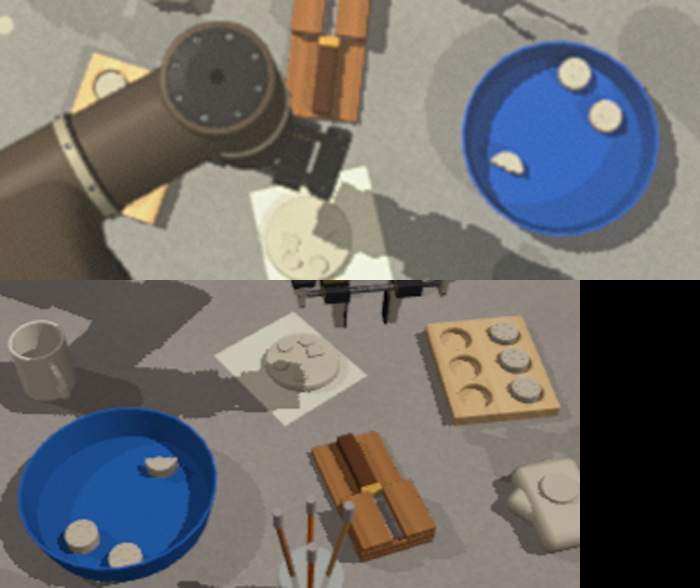

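View pics/v16.png

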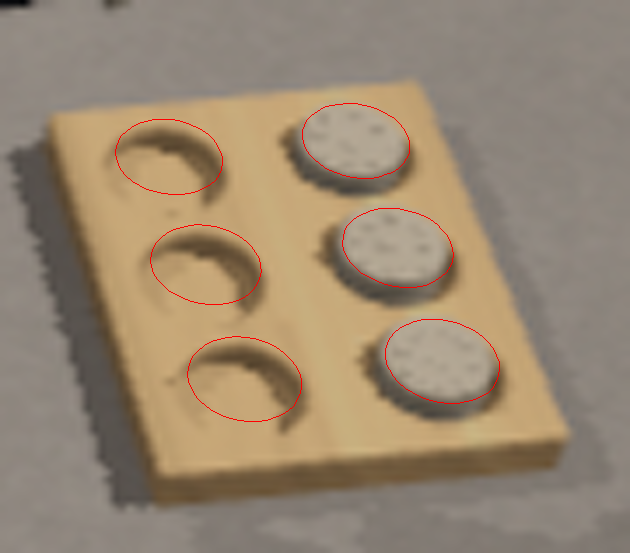

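```bash
python3 - <<'E'
from h import *
D=look("p3")
for op in(44,46,48,52):
  for i,d in enumerate(D):
    if d['full']: c,t=jawplan(i,D,B,op); print(op,d['xy'].round(1),round(c,1),np.degrees(t))
  # offset inward grasp for last
  for k in(4,6,8):
    E=[dict(d) for d in D]; j=max(range(len(E)),key=lambda i:E[i]['xy'][0]); v=B-E[j]['xy']; v/=np.linalg.norm(v); E[j]['xy']=E[j]['xy']+k*v; c,t=jawplan(j,E,B,op); print("  off",k,E[j]['xy'].round(1),round(c,1),np.degrees(t))
E
```

```text
44 [ 554.2 -356.1] 5.5 9.0
44 [ 609.5 -316.7] -3.9 75.0
  off 4 [ 605.6 -315.8] -0.2 75.0
  off 6 [ 603.6 -315.3] 1.7 75.0
  off 8 [ 601.7 -314.8] 3.5 75.0
46 [ 554.2 -356.1] 4.8 9.0
46 [ 609.5 -316.7] -4.3 75.0
  off 4 [ 605.6 -315.8] -0.6 75.0
  off 6 [ 603.6 -315.3] 1.2 75.0
  off 8 [ 601.7 -314.8] 3.1 75.0
48 [ 554.2 -356.1] 4.2 9.0
48 [ 609.5 -316.7] -4.7 75.0
  off 4 [ 605.6 -315.8] -1.0 75.0
  off 6 [ 603.6 -315.3] 0.8 75.0
  off 8 [ 601.7 -314.8] 2.6 75.0
52 [ 554.2 -356.1] 3.1 9.0
52 [ 609.5 -316.7] -5.5 75.0
  off 4 [ 605.6 -315.8] -1.9 75.0
  off 6 [ 603.6 -315.3] -0.1 75.0
  off 8 [ 601.7 -314.8] 1.7 75.0
```

```bash
sed -i 's/def cycle(target,hole,tag):/def cycle(target,hole,tag,op=52):/; s/c,t=jawplan(i,D,B); print("disc"/c,t=jawplan(i,D,B,op); print("disc"/; s/w=grab(d\[.xy.\],t)$/w=grab(d["xy"],t,op)/' h.py
python3 - <<'E'
from h import *
print(cycle([554.2,-356.1],0,"c3",48))
D=look("p4"); view("p4","v17"); traychk("p4","v18")
for d in D: print(d['full'],d['xy'].round(1),d['aT'],d['aS'])
E
```

```text
disc [ 554.2 -356.1] z 11.2 err 1.7 clear 4.1 9.0
at disc t65.7 tcp [ 554.6 -356.2   16. ] F [ 0.1 -0.5 -0.1] w47.7
gripped t66.1 tcp [ 554.5 -356.2   15.9] F [-0.8  1.5  2. ] w39.0
lifted t67.0 tcp [ 553.7 -355.8  109.1] F [-0.2  0.2 -0.2] w39.1
over hole t70.1 tcp [449.6 235.6  80.1] F [ 0.9 -0.4 -0.7] w39.0
set t71.4 tcp [449.4 236.3  20. ] F [-0.5 -0.5 -0.2] w39.0
clear t72.9 tcp [449.  235.9 109.4] F [ 0.8  0.4 -0.3] w48.1
True
False [ 492.1 -232.9] 58.5 123.5
True [ 609.  -317.2] 123.0 155.0
```

View pics/v17.png

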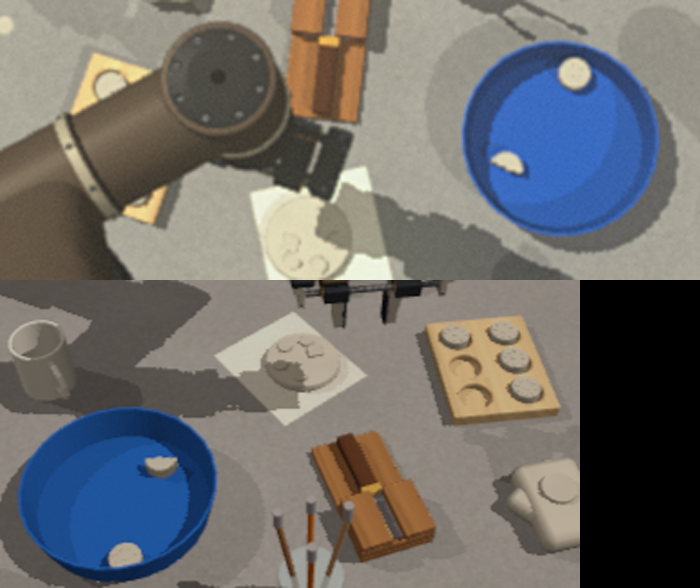

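Four are in the tray. The last disc is against the far wall, so I'll grasp it slightly inward with tangential jaws, draw it toward the basin centre, and then regrasp it centred.

```bash
python3 - <<'E'
from h import *
d=np.array([609.,-317.]); v=(B-d)/np.linalg.norm(B-d); p=d+6*v; th=np.arctan2(v[1],v[0])+np.pi/2
bot.line_to([480,-150,130],300)
y=pick_yaw([*p,100],th-np.pi/2)[1]
bot.move_gripper(46,20)
bot.line_to([*p,90],250,ori=Q(y)); bot.line_to([*p,30],80); st("mid")
bot.line_to([*p,15.5],30); s=st("low")
if np.abs(s['contact_force']).max()<6:
    bot.move_gripper(20,12); st("grip")
    bot.line_to([*p,17.5],20)
    q=p+v*60; bot.line_to([*q,17.5],60); bot.line_to([*q,15.7],20); st("moved")
    bot.move_gripper(50); bot.line_to([*q,120],120)
    bot.line_to([480,60,150],300)
D=look("p5"); view("p5","v19")
for d in D: print(d['full'],d['X'].round(1),d['xy'].round(1),d['aT'],d['aS'])
E
```

```text
mid t76.8 tcp [ 603.5 -315.7   30.3] F [-1.2 -0.1  0.2] w45.8
low t77.4 tcp [ 603.2 -315.6   15.4] F [-0.6  0.6  0.2] w46.0
grip t77.7 tcp [ 603.2 -315.6   15.7] F [-1.  -0.5  0.2] w39.2
moved t79.3 tcp [ 545.3 -301.3   15.6] F [-0.5 -0.1  0.3] w39.2
False [ 491.6 -232.8   11.3] [ 492.2 -232.8] 59.5 123.5
True [ 549.2 -303.9   11.5] [ 549.6 -303.8] 121.0 225.5
```

View pics/v19.png

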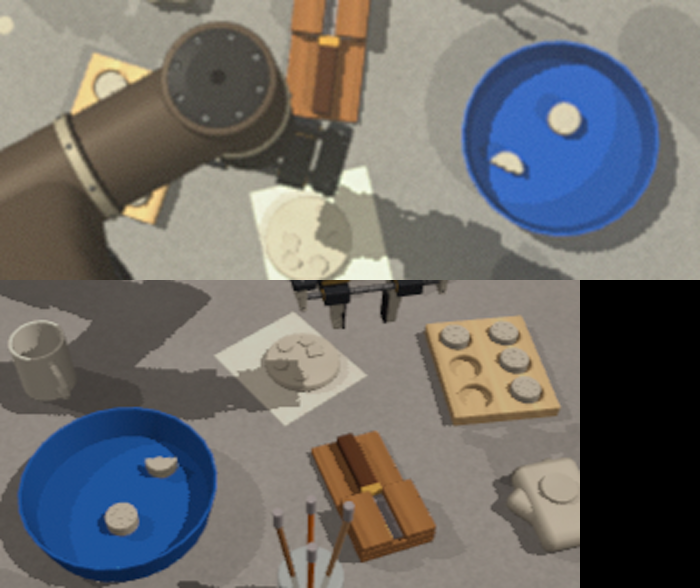

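Now it's flat and clear at (549.6, -303.8).

```bash
python3 - <<'E'
from h import *
print(cycle([549.6,-303.8],2,"c5"))
D=look("p6"); view("p6","v20"); traychk("p6","v21")
for d in D: print(d['full'],d['xy'].round(1),d['aT'],d['aS'])
E
```

```text
disc [ 549.7 -303.8] z 11.6 err 1.4 clear 44.9 72.0
at disc t85.8 tcp [ 550.  -303.9   16. ] F [0.2 1.2 0.3] w52.1
gripped t86.2 tcp [ 549.9 -303.9   15.8] F [-0.5  0.4  2.2] w38.9
lifted t87.1 tcp [ 549.1 -303.6  109.1] F [-0.1 -0.  -1. ] w38.8
over hole t89.5 tcp [556.3 202.   79.2] F [ 0.2 -0.1 -0.5] w38.8
set t90.8 tcp [556.3 203.2  20. ] F [-0.7 -0.3 -0.4] w38.8
clear t92.3 tcp [555.9 202.9 109.3] F [ 0.4 -0.2 -1.1] w47.9
True
False [ 492.2 -232.8] 58.5 123.5
```

View pics/v20.png

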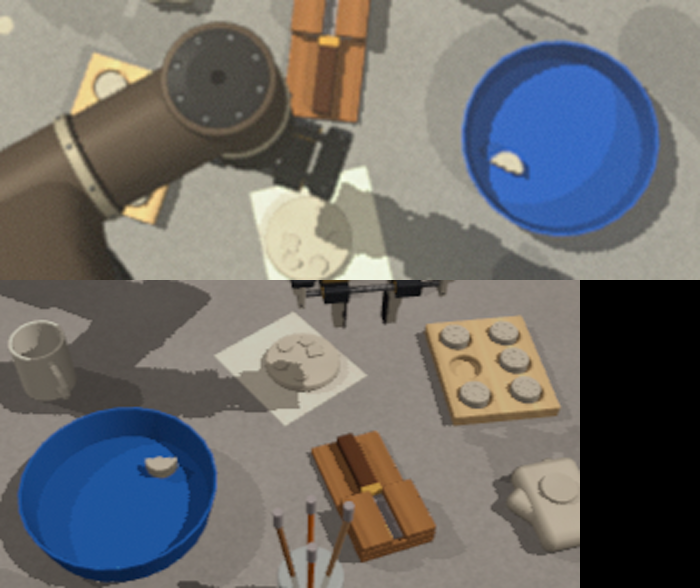

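View pics/v21.png

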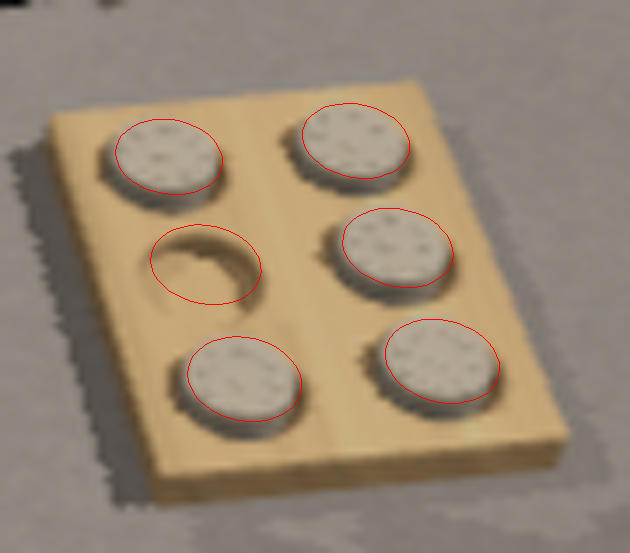

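All five discs are seated at the expected height. I'll move the arm aside for a full check from both views before handing in.

```bash
python3 - <<'E'
from h import *
bot.line_to([480,-150,200],300); snap("fin"); st()
a=cv2.imread("pics/top_fin.png");b=cv2.imread("pics/scene_fin.png")
cv2.imwrite("pics/v22.png",np.hstack([cv2.resize(a[140:320,150:330],(400,400),interpolation=2),cv2.resize(b[160:330,330:500],(400,400),interpolation=2)]))
# tray discs triangulated
def blobs(im,roi):
    x,y,w,h=roi; hsv=cv2.cvtColor(im,cv2.COLOR_BGR2HSV); m=cv2.inRange(hsv,(0,0,110),(40,68,255)); M=np.zeros_like(m); M[y:y+h,x:x+w]=m[y:y+h,x:x+w]
    return [cen(k) for k in cv2.findContours(M,0,1)[0] if 60<cv2.contourArea(k)<400]
T=blobs(a,(160,205,90,90));S=blobs(b,(398,172,90,68))
for h in HOLES:
    t=[p for p in T if np.linalg.norm(p-proj("top",[*h,24])[0])<6]; s=[p for p in S if np.linalg.norm(p-proj("scene",[*h,24])[0])<7]
    print(h.round(1), tri(s[0],t[0])[0].round(1) if t and s else (len(t),len(s)))
E
```

```text
t94.0 tcp [ 479.9 -149.1  199.5] F [-0.6  0.6 -0.1] w48.4
[449.4 236.3] [447.5 237.   21.2]
[502.9 219.7] (0, 0)
[556.4 203.2] (0, 1)
[470.6 305. ] [470.2 305.   21.4]
[524.1 288.5] [522.  289.   21.6]
[577.6 271.9] [576.1 272.   22. ]
```

View pics/v22.png

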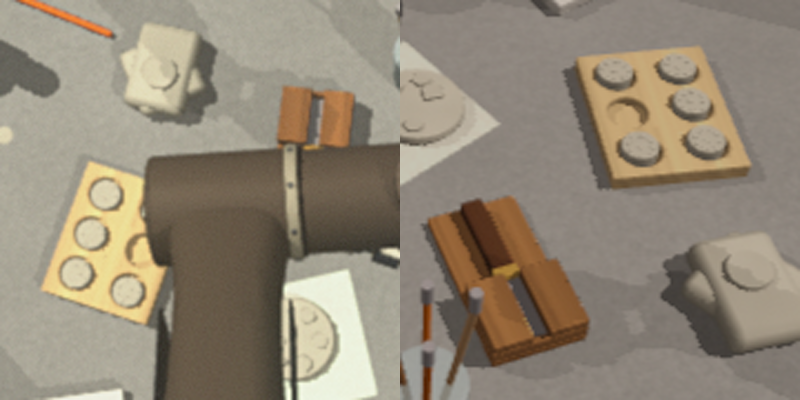

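View pics/top_fin.png

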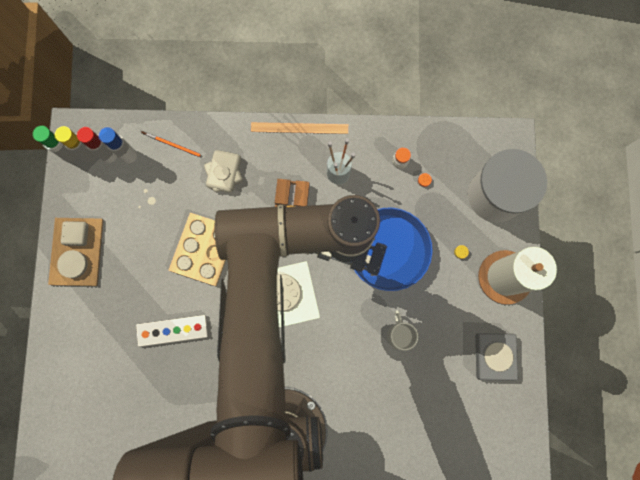

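The tray shows five discs in pockets, the scraper is home in the rack, the half disc is in the basin, and the bystanders are in place. The arm is clear of everything, so I'm handing in.

```bash
python3 -c "
from h import *
bot.pause(0.5); bot.close_job(); print('closed')"
```

```text
the job is handed in; nothing more can be done
closed
```

The job is done and handed in at about 95 s of the 210 s allowed. The scraper went into the rack first, then all five whole discs went into separate tray pockets; the half disc is still in the basin.

- **Scraper:** It slid into the slot until the handle met the block, with about 14 N of contact. A second gentle push on the handle's end, up to about 13 N, moved it by no more than about 0.3 mm, so it is fully home.
- **Discs:** One disc had been knocked against the basin's far wall partway through. I drew it inward, measured it again and regrasped it centred. In the scene view all five discs match the outline expected for a seated disc, with the top face at 26 mm.
- **Bystanders:** In the final top picture everything visible is where it started. The arm hid part of the plaque and the half disc there, but both were in place in the pictures just before.

**Checks that disagreed or fell short:**
- The two cameras differ by about 2 mm, so disc heights triangulated in the basin read about 11 mm instead of 13 mm; I used the average of both views.
- The final two-view check covered four of the discs, each within about 2 mm of its pocket centre. The arm hid the fifth from the top camera, so only the scene view confirms that one.
- The jaws read about 39 mm on the 40 mm discs.

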